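Close the hardware box on the joiner's bench

TASK

Close the pine hardware box: pick up the plywood cover with the red handle, lay it in the recess in the top of the box, and press it down against the stiff orange catch until it sits level and fully home on the ledges. Leave the grey cover with the black handle where it is.

Things in the scene. Friction and masses are not known exactly. Their poses are not given: they have to be found in the camera images.
- cover: Loose bare-plywood cover, a flat panel 150 (its x) by 110 (its y) by 9 mm thick, with a red bar handle on the middle of its top, 60 mm long along the cover's x, 22 mm wide along its y and 28 mm high (handle top 37 mm above the panel's underside). About 0.2 kg. Origin: centre of the panel's underside, z up. It starts flat on the bench and fits the box either way round.
- box: Fixed open pine box, 190 (its x) by 150 (its y) by 62 mm high. Origin: centre of its underside, on the bench; z up. Its walls are 10 mm thick, so the recess for the cover is 170 by 130 mm (10 mm of play on each side of the cover; the cover's long side goes along the box's x). At each x end a ledge 40 mm wide lies 50 mm above the bench, 12 mm below the rim; the cover, when home, lies on both ledges, its top 3 mm below the rim. The orange catch is at the +x end.
- catch_top (a point): Middle of the top of the orange catch, a bar 60 (along the box's y) by 12 mm rising from the ledge at the box's +x end, 58 mm from the box's centre along +x. At the start its top stands 16 to 20 mm above the ledge, so that a cover laid on it stays up at that end. It slides straight down under about 8 N and stays where it is pushed; pushed fully down it is level with the ledge. Press on the cover directly above it.
- spare: Loose grey cover of the same size and shape as the plywood one, with a black handle: not wanted, to be left where it is. Origin: centre of its underside.

How it is judged:
By the outcome, as a careful person would: the job done as asked, in the order asked, and still so for the second after the job is handed in, with the robot touching nothing.
It also fails if it takes over 45 s, if anything falls off the work surface, if the arm or the gripper's body presses on something with over 40 N, if the wrist force passes 120 N, or if a joint passes its speed limit or range.

ROBOT

A 7-joint arm with a two-finger parallel gripper is mounted at the origin on the work surface. World frame = base frame: x ahead of the robot, y to its left, z up, the work surface at z = 0. Lengths are in m, angles in rad, forces in N, time in s.
With the tool pointing down it reaches from about 0.4 to 0.875 m from the base axis. Payload 6.5 kg.
Tool frame: the origin (TCP) lies midway between the tips of the shut fingers; the grasp point (between the pads) lies 19 mm behind it; z points along the fingers, y is the direction in which the jaws open and shut (so a half turn about z gives the same grasp; the last joint's range is limited). The gripper opens to 85 mm and grips with 20 to 120 N. Pads are 22 mm wide; open, the fingers measure 114 mm over their backs; the gripper's body (76 mm by 85 mm) begins 54 mm behind the grasp point. The pads swing forward as they close: fully open they stand 13 mm farther back than shut.
Start: joints at [-1.208, 0.536, -0.004, 1.538, 0.003, 1.067, -0.071], TCP at [0.27, 0.591, 0.201] pointing down, gripper open.
Joint ranges: [-2.7, 2.7], [-0.37, 2.16], [-1.27, 1.26], [0.24, 2.4], [-1.31, 4.45], [0.19, 1.91], [-2.76, 2.76]. Speed limits (rad/s): [2.39, 2.39, 3.14, 3.14, 3.14, 3.14, 3.14].

INTERFACE

Orientations are given as a 3x3 rotation matrix whose columns are the frame's x, y, z axes.
In Python, from cell import robot, cams, close_job gives the robot as it stands. The module is installed in compiled form; this text tells all that it offers.
- The arm moves only by the tool apply_moves, never from a script. Its argument "increments" is a list that holds one entry, the list of rows, each a list of 5 numbers: the opening, from 0 (shut) to 1 (fully open), then the shift along the tool's x, y, z in m, then the turn about the tool's z in degrees. In form: [[[hand, dx, dy, dz, turn], ...]]. A call has 1 to 12 rows; each row is the pose to reach, as a shift and turn from the pose commanded when the call began, along the tool's axes at that moment; what a row does not reach only later rows make up. A row lasts 1/8 s, in which the tool goes at most 62.5 mm and 10.7 degrees, less where a joint would pass 70% of its speed; a pose out of reach is approached as far as the arm can. A call with a gripper value outside its range is refused whole. The fingers move at their own pace and stop on an object; the grip force is fixed at half the most. Time passes only in rows, so rows that repeat a pose let the fingers close. It gives the time, the measured TCP pose, the force and the opening at its end, in the units of the state.
- robot.sense(): the state, without advancing time (a new reading comes with each control period).
- cams.capture(name): name is "side" or "top" or "wrist"; returns a dict with "frame" (384x512x3 uint8, red, green, blue), "depth" (384x512 float32, m along the optical axis (not along the pixel's ray), 0 where there is no reading), "fx", "fy", "cx", "cy" (pixels), "R" (3x3) and "t" (3): a world point X has camera coordinates R X + t. Camera axes: x right, y down, z forward; pixel columns grow to the right and rows downward; lengths in m; the calibration is good to about 2 mm. A picture is of the moment at which its call begins.
- close_job(): hands the job in, once; it reports no verdict.
Trained networks look in a picture, given as the dict that the camera call returned (one of the last four; its "shot" number tells which), for a name from the list of things; names that differ only in an ending like _2 or _b are one class to them, and where a whole thing is asked for, a point or a joint stands for the part that bears it (a point fixed in the world has none). Each returns a list of dicts, best first, with "conf" (0 to 1); they miss things now and then, are a little off and sometimes report something else, mostly with a low value. They report only what shows in the picture. A call takes as long as a camera call.
- cams.boxes_of(picture, name): "position" ([row, column] in pixels, amid what is visible of it).
- cams.outline_of(picture, name): "region" (384x512 bool, what is visible of it) and "position" ([row, column] in pixels, amid what is visible of it).
- cams.place_of(picture, name): "position" ([row, column] in pixels: a listed point, or the origin of a listed thing).
The state is a dict: "time_s": time; "qpos": joint angles; "joint_vel": joint speeds; "joint_efforts": joint torques, N m; "tool_pos": TCP position; "orientation": TCP orientation; "force": force on the tool from outside, world axes, zero at the start; "wrist_torque": the same for the moment, N m; "grip_width": opening from 0.0 (shut) to 1.0 (fully open).
Only numpy, scipy, OpenCV 4.12 (cv2) and the standard library are available. Lean on these libraries where they do the work, as an engineer would, in place of code of your own. Each camera call takes 0.05 s, during which the arm holds its last target. There are 200 camera calls.

## Working session

There is one attempt and no reset: what is moved stays moved. The work goes in short steps, Python scripts to look and compute and a tool call to move; the robot and the scene stay as the last step left them, time stands still between calls to the robot, and variables do not carry over. Pictures are saved under pics/ and viewed, about 8 in all and at most 12, crops included, and the job is handed in when it is done.

Besides the shell and the picture viewer there is one more tool, called after "Call:" in YAML: its name, and indented under it one key for each argument. apply_moves: Moves the arm, as the interface text tells. Its arguments: {"type":"object","properties":{"increments":{"type":"array"}},"required":["increments"]}

```bash
mkdir -p pics; cat > h.py <<'E'
import numpy as np, cv2
from cell import robot, cams, close_job
def save(p,n,crop=None,s=1):
    f=p["frame"][...,::-1]
    if crop: f=f[crop[0]:crop[1],crop[2]:crop[3]]
    cv2.imwrite("pics/"+n,cv2.resize(f,None,fx=s,fy=s))
def cloud(p):
    v,u=np.mgrid[0:384,0:512]; d=p["depth"]
    c=np.stack([(u-p["cx"])/p["fx"]*d,(v-p["cy"])/p["fy"]*d,d],-1)
    return (c-p["t"])@np.array(p["R"])
def atz(p,rc,z):
    R=np.array(p["R"]);o=-R.T@p["t"]
    d=R.T@np.array([(rc[1]-p["cx"])/p["fx"],(rc[0]-p["cy"])/p["fy"],1])
    return o+d*(z-o[2])/d[2]
E
python3 - <<'E'
from h import *
s=robot.sense();print(s["tool_pos"],np.round(s["orientation"],3),s["force"],s["time_s"])
ims=[]
for n in("top","side"):
    p=cams.capture(n);ims.append(p["frame"]);C=cloud(p)
    for t in("cover","box","catch_top","spare"):
        for r in cams.place_of(p,t)[:2]:
            print(n,t,np.round(r["position"]),round(r["conf"],2),"z0",np.round(atz(p,r["position"],0.0),3),"z.066",np.round(atz(p,r["position"],0.066),3))
        if t!="catch_top":
            for r in cams.outline_of(p,t)[:1]:
                m=r["region"]&(p["depth"]>0);P=C[m];print("  outline",r["conf"],m.sum(),np.round(np.median(P,0),3),np.round(np.percentile(P[:,2],[5,50,95,99]),3))
                for lo,hi in((.003,.02),(.03,.045),(.055,.07)):
                    Q=P[(P[:,2]>lo)&(P[:,2]<hi)]
                    if len(Q)>30:
                        print("   band",lo,len(Q),cv2.minAreaRect(Q[:,:2].astype(np.float32)))
cv2.imwrite("pics/a.png",np.hstack(ims)[...,::-1][:, :, :].copy() if 0 else cv2.resize(np.hstack(ims)[...,::-1],(800,300)))
E
```

```text
[0.27000301 0.59052038 0.19990652] [[-0.909  0.416 -0.001]
 [ 0.416  0.909 -0.002]
 [-0.    -0.002 -1.   ]] [ 0.15212244 -0.05297052  0.18077077] 0.0
top cover [215. 379.] 0.68 z0 [ 0.467 -0.297  0.   ] z.066 [ 0.467 -0.277  0.066]
  outline 0.69 2601 [ 0.461 -0.293  0.01 ] [0.007 0.01  0.037 0.04 ]
   band 0.003 2337 ((0.46183639764785767, -0.2961239814758301), (0.1095699667930603, 0.1505916565656662), 58.66407775878906)
   band 0.03 233 ((0.46137183904647827, -0.296536386013031), (0.022955268621444702, 0.06042444333434105), 58.25206756591797)
top box [181. 256.] 0.55 z0 [0.562 0.012 0.   ] z.066 [0.556 0.012 0.066]
  outline 0.65 4970 [0.563 0.017 0.05 ] [0.007 0.05  0.065 0.067]
   band 0.003 1818 ((0.5878087282180786, 0.03220655769109726), (0.14994071424007416, 0.14547185599803925), 17.01431655883789)
   band 0.03 77 ((0.5621426701545715, 0.016447462141513824), (0.08837641030550003, 0.13037271797657013), 17.2445011138916)
   band 0.055 1288 ((0.5594414472579956, 0.015847250819206238), (0.19022157788276672, 0.15014338493347168), 17.134708404541016)
top catch_top [157. 246.] 0.63 z
[... 778 characters left out ...]
95), (0.02471795491874218, 0.05942011624574661), 60.15243911743164)
side box [203. 261.] 0.74 z0 [0.564 0.007 0.   ] z.066 [ 0.53  -0.052  0.066]
side catch_top [172. 273.] 0.69 z0 [0.662 0.105 0.   ] z.066 [0.62  0.038 0.066]
side catch_top [202. 258.] 0.46 z0 [0.561 0.012 0.   ] z.066 [ 0.526 -0.048  0.066]
side spare [152. 189.] 0.69 z0 [0.482 0.31  0.   ] z.066 [0.454 0.228 0.066]
  outline 0.91 1177 [0.471 0.292 0.01 ] [0.006 0.01  0.037 0.039]
   band 0.003 987 ((0.47622406482696533, 0.3027551472187042), (0.1165076494216919, 0.15067900717258453), 61.99143981933594)
   band 0.03 120 ((0.47695663571357727, 0.3047414720058441), (0.0320909321308136, 0.05740487948060036), 67.45960235595703)
```

View pics/a.png

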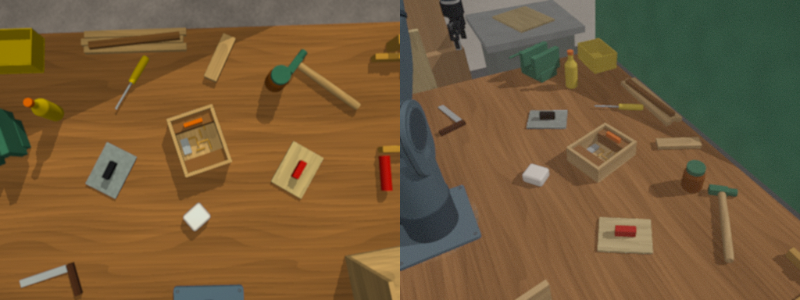

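The top and side views agree on the positions:
- **Cover:** (0.4615, -0.297), x axis at -31.5°.
- **Box:** (0.559, 0.016), x axis at 17.1°, with the catch at (0.617, 0.036). In the half-scale top view the red handle is at about (170, 299) and the orange catch at (123, 190).
- **Heights:** about 9–10 mm for the panel, 37 mm for the handle and 62–66 mm for the rim, as the text gives.

I'll move over the cover now.

Call:
apply_moves:
  increments:
    - [[1,-0.06,-0.05,0,0],[1,-0.1,-0.09,0,0],[1,-0.14,-0.13,0,0],[1,-0.18,-0.165,0,0],[1,-0.22,-0.2,0,0],[1,-0.26,-0.24,0,0],[1,-0.3,-0.275,0,0],[1,-0.345,-0.315,0,0],[1,-0.39,-0.355,0,0],[1,-0.41,-0.41,0,0],[1,-0.43,-0.46,0,0],[1,-0.45,-0.51,0,0]]

```text
time_s: 2.3
tool_pos: [0.4674, -0.0615, 0.2011]
orientation: [[-0.909, 0.416, 0.001], [0.416, 0.909, 0.0], [-0.001, 0.001, -1.0]]
force: [1.2, -0.5, 0.8]
grip_width: 0.997
```

Call:
apply_moves:
  increments:
    - [[1,-0.02,-0.05,0,2],[1,-0.04,-0.1,0,4],[1,-0.06,-0.15,0.01,6],[1,-0.08,-0.19,0.02,7],[1,-0.0936,-0.2174,0.03,7],[1,-0.0936,-0.2174,0.03,7],[1,-0.0936,-0.2174,0.03,7]]

```text
time_s: 3.18
tool_pos: [0.4625, -0.2955, 0.1709]
orientation: [[-0.852, 0.523, 0.0], [0.523, 0.852, 0.001], [0.0, 0.001, -1.0]]
force: [0.2, -0.3, 0.2]
grip_width: 1.0
```

```bash
python3 - <<'E'
from h import *
s=robot.sense();R=np.array(s["orientation"]);print(s["tool_pos"],np.round(R,3),s["time_s"])
p=cams.capture("wrist");C=cloud(p)
r=cams.outline_of(p,"cover")
if r:
    P=C[r[0]["region"]&(p["depth"]>0)]
    for lo,hi in((.003,.02),(.03,.045)):
        Q=P[(P[:,2]>lo)&(P[:,2]<hi)];print(len(Q),np.median(Q[:,2]),cv2.minAreaRect(Q[:,:2].astype(np.float32)))
save(p,"b.png")
E
```

```text
[ 0.46250158 -0.2955183   0.17086843] [[-0.852  0.523  0.   ]
 [ 0.523  0.852  0.001]
 [ 0.     0.001 -1.   ]] 3.175
12540 0.00835092013449952 ((0.46428725123405457, -0.2964114844799042), (0.11023758351802826, 0.15006323158740997), 58.27485275268555)
1273 0.03611492396720924 ((0.46366482973098755, -0.2960176467895508), (0.021909214556217194, 0.059453051537275314), 58.985347747802734)
```

View pics/b.png

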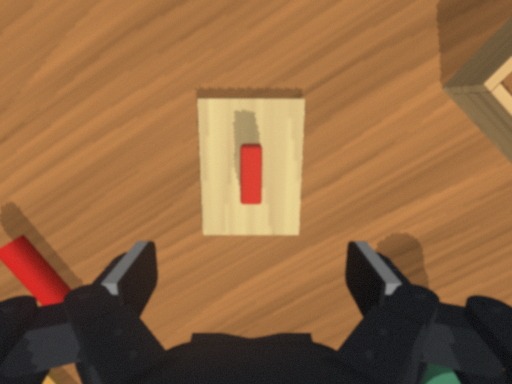

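The wrist view shows the red handle centred between the fingers at about (172, 251) and square to them. The measured centre is within 1 mm of the TCP, so I'll descend and grip.

Call:
apply_moves:
  increments:
    - [[1,0,0,0.05,0],[1,0,0,0.1,0],[1,0,0,0.14,0],[1,0,0,0.159,0],[1,0,0,0.159,0],[0,0,0,0.159,0],[0,0,0,0.159,0],[0,0,0,0.159,0],[0,0,0,0.159,0],[0,0,0,0.159,0],[0,0,0,0.159,0]]

```text
time_s: 4.65
tool_pos: [0.4622, -0.2964, 0.0118]
orientation: [[-0.852, 0.523, -0.0], [0.523, 0.852, 0.0], [0.0, -0.0, -1.0]]
force: [0.3, -0.3, -0.0]
grip_width: -0.001
```

The grip width reads 0, so the fingers have shut without holding anything. I'll look.

```bash
python3 - <<'E'
from h import *
s=robot.sense();print(s["grip_width"],s["time_s"],s["tool_pos"])
p=cams.capture("wrist");q=cams.capture("side");
cv2.imwrite("pics/c.png",np.hstack([cv2.resize(p["frame"],(400,300)),cv2.resize(q["frame"][220:370,200:400],(400,300))])[...,::-1])
t=cams.capture("top")
for n,v in(("side",q),("top",t)):
    C=cloud(v)
    for r in cams.outline_of(v,"cover")[:1]:
        P=C[r["region"]&(v["depth"]>0)];print(n,r["conf"],np.percentile(P[:,2],[5,50,95]))
        Q=P[(P[:,2]>.003)&(P[:,2]<.02)];print(cv2.minAreaRect(Q[:,:2].astype(np.float32)))
E
```

```text
-0.0012346745527661753 4.65 [ 0.46221103 -0.2964014   0.01178856]
side 0.71 [0.0068833  0.00984075 0.03587535]
((0.4610225558280945, -0.29664722084999084), (0.11289660632610321, 0.15002214908599854), 57.416900634765625)
top 0.58 [0.00642589 0.01018062 0.03474333]
((0.4607660174369812, -0.2970694303512573), (0.11387770622968674, 0.15146741271018982), 59.26736068725586)
```

View pics/c.png

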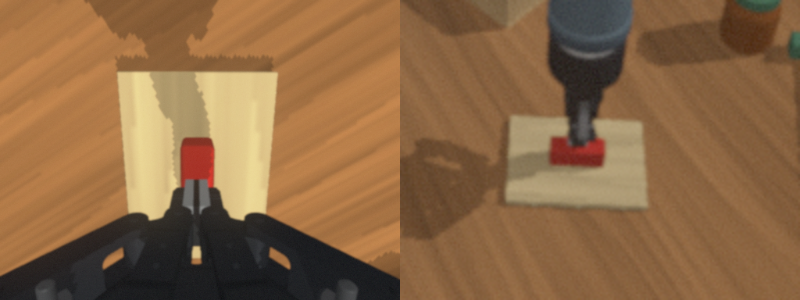

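The fingers look shut near or above the handle's middle, and the cover hasn't moved. I'll measure the fingertips' true position in the fixed cameras.

```bash
python3 - <<'E'
from h import *
s=robot.sense();R=np.array(s["orientation"]);T=np.array(s["tool_pos"])
for n in("side","top","wrist"):
    p=cams.capture(n);C=cloud(p);hsv=cv2.cvtColor(p["frame"],cv2.COLOR_RGB2HSV)
    L=(C-T)@R  # tool coords
    near=(np.abs(L[...,0])<.06)&(np.abs(L[...,1])<.06)&(p["depth"]>0)
    red=near&(hsv[...,1]>150)&((hsv[...,0]<8)|(hsv[...,0]>172))
    grey=near&(hsv[...,1]<90)&(hsv[...,2]<190)&(L[...,2]>-.06)&(L[...,2]<.0)
    for k,m in(("red",red),("grey",grey)):
        if m.sum()>5:
            print(n,k,m.sum(),"tool-frame pct 3/50/97:\n",np.round(np.percentile(L[m],[3,50,97],axis=0),4))
    # profile of grey along tool z
    for a in np.arange(-.06,.0,.01):
        m=grey&(L[...,2]>a)&(L[...,2]<a+.01)
        if m.sum()>3: print("   z",round(a,3),m.sum(),np.round(np.median(L[m],0),4))
    if n=="side": save(p,"d.png",(240,330,240,340),6)
E
```

```text
side red 292 tool-frame pct 3/50/97:
 [[-0.026  -0.0118 -0.0279]
 [ 0.0007 -0.0091 -0.023 ]
 [ 0.0273  0.0055 -0.0035]]
side grey 125 tool-frame pct 3/50/97:
 [[-0.0563 -0.055  -0.0472]
 [ 0.0026 -0.0205 -0.0006]
 [ 0.0561  0.049  -0.    ]]
   z -0.05 10 [ 0.0016 -0.0134 -0.0468]
   z -0.04 4 [ 0.0094 -0.006  -0.0378]
   z -0.01 111 [ 0.0025 -0.0259 -0.0005]
top red 89 tool-frame pct 3/50/97:
 [[ 0.0083 -0.0068 -0.0844]
 [ 0.018   0.0054 -0.0262]
 [ 0.0295  0.0256 -0.0127]]
top grey 6 tool-frame pct 3/50/97:
 [[ 0.0078  0.0017 -0.0592]
 [ 0.009   0.007  -0.0539]
 [ 0.012   0.012  -0.0443]]
   z -0.06 4 [ 0.01    0.0069 -0.0567]
wrist red 2247 tool-frame pct 3/50/97:
 [[ 0.005  -0.009  -0.0254]
 [ 0.0198  0.001  -0.0241]
 [ 0.0291  0.0104 -0.007 ]]
wrist grey 1405 tool-frame pct 3/50/97:
 [[ 0.0061 -0.0122 -0.0592]
 [ 0.0102 -0.     -0.0497]
 [ 0.011   0.0124 -0.0361]]
   z -0.06 675 [ 0.0101  0.0004 -0.0553]
   z -0.05 552 [ 0.01   -0.     -0.0454]
   z -0.04 176 [ 0.0104 -0.0009 -0.0377]
```

View pics/d.png

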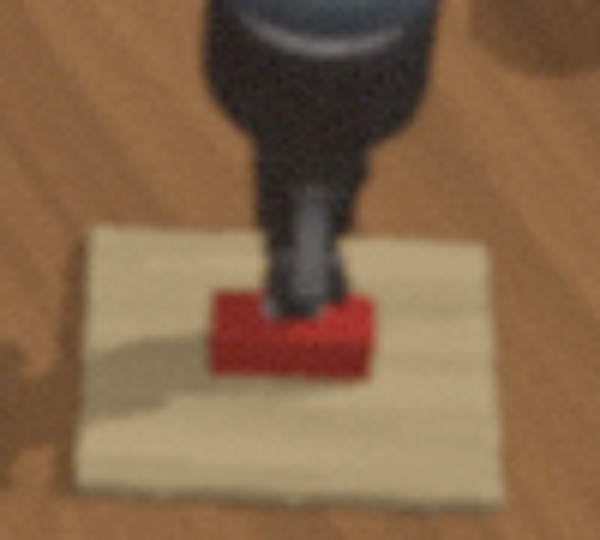

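The tips are visible about 35 mm behind the reported TCP, at a true height of about 45 mm. They have just closed above the 37 mm handle, with no force. So the true tip lies 30–36 mm short of the reported TCP. I'll reopen, go about 28 mm lower, close again and watch the force.

Call:
apply_moves:
  increments:
    - [[1,0,0,0,0],[1,0,0,0,0],[1,0,0,0,0],[1,0,0,0,0],[1,0,0,0.01,0],[1,0,0,0.02,0],[1,0,0,0.028,0],[1,0,0,0.028,0]]

```text
time_s: 6.05
tool_pos: [0.4616, -0.2961, -0.0171]
orientation: [[-0.852, 0.524, -0.001], [0.524, 0.852, 0.001], [0.002, -0.0, -1.0]]
force: [-0.5, -0.7, 0.1]
grip_width: 1.0
```

Call:
apply_moves:
  increments:
    - [[0,0,0,0,0],[0,0,0,0,0],[0,0,0,0,0],[0,0,0,0,0],[0,0,0,0,0],[0,0,0,0,0]]

```text
time_s: 6.8
tool_pos: [0.4626, -0.2966, -0.0158]
orientation: [[-0.852, 0.524, 0.001], [0.524, 0.852, -0.0], [-0.001, 0.0, -1.0]]
force: [0.2, -0.4, 6.2]
grip_width: 0.244
```

```bash
python3 - <<'E'
from h import *
s=robot.sense();R=np.array(s["orientation"]);T=np.array(s["tool_pos"])
print(T,s["force"],s["grip_width"],s["time_s"])
p=cams.capture("side");save(p,"e.png",(240,330,240,340),4)
E
```

```text
[ 0.46259519 -0.29664592 -0.01579903] [ 0.1774363  -0.44288513  6.24046413] 0.2441762494870377 6.8
```

View pics/e.png

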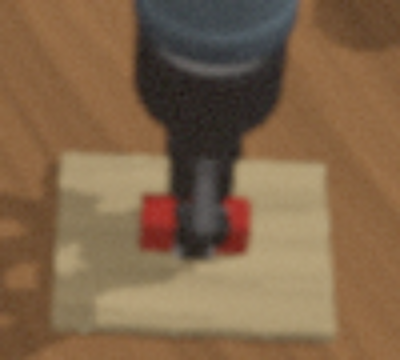

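The handle is gripped at a width of 0.244 (21 mm), with the tips lightly on the panel. I'll lift, carry and turn towards the box.

Call:
apply_moves:
  increments:
    - [[0,0,0,-0.03,0],[0,0,0,-0.08,0],[0,0,0,-0.13,0],[0,0.01,0.04,-0.13,-6],[0,0.02,0.08,-0.13,-12],[0,0.032,0.125,-0.13,-20],[0,0.044,0.17,-0.13,-28],[0,0.056,0.215,-0.13,-35],[0,0.067,0.26,-0.13,-42],[0,0.077,0.3,-0.13,-48.5],[0,0.081,0.317,-0.13,-48.5],[0,0.081,0.317,-0.13,-48.5]]

```text
time_s: 8.35
tool_pos: [0.5589, 0.0167, 0.1134]
orientation: [[-0.957, -0.292, -0.001], [-0.292, 0.957, -0.0], [0.001, 0.0, -1.0]]
force: [-0.1, 0.1, -1.0]
grip_width: 0.243
```

```bash
python3 - <<'E'
from h import *
s=robot.sense();R=np.array(s["orientation"]);T=np.array(s["tool_pos"])
print(T,np.round(R,3),s["force"],s["grip_width"],s["time_s"])
ims=[]
for n in("top","side","wrist"):
    p=cams.capture(n);C=cloud(p);ims.append(cv2.resize(p["frame"],(400,300)))
    near=(p["depth"]>0)&(np.hypot(C[...,0]-.56,C[...,1]-.016)<.14)
    for k,lo,hi in(("rim",.055,.068),("panel",.132,.146)):
        Q=C[near&(C[...,2]>lo)&(C[...,2]<hi)]
        if len(Q)>50: print(n,k,len(Q),np.median(Q[:,2]),cv2.minAreaRect(Q[:,:2].astype(np.float32)))
cv2.imwrite("pics/f.png",np.hstack(ims[1:])[...,::-1])
E
```

```text
[0.55888929 0.01667639 0.11338501] [[-0.957 -0.292 -0.001]
 [-0.292  0.957 -0.   ]
 [ 0.001  0.    -1.   ]] [-0.10389433  0.05508697 -1.02476913] 0.24308826202277584 8.35
top rim 104 0.06293195877119503 ((0.5197093486785889, -0.07163342088460922), (0.0650438666343689, 0.013624096289277077), 7.944036960601807)
side rim 761 0.061924659378824125 ((0.5596463680267334, 0.015189699828624725), (0.19454479217529297, 0.15507294237613678), 16.159954071044922)
side panel 1310 0.1388071656057011 ((0.5562452077865601, 0.014966659247875214), (0.15335282683372498, 0.11503945291042328), 17.412769317626953)
wrist rim 3788 0.06119331547595929 ((0.47705113887786865, -0.010348334908485413), (0.013593203388154507, 0.15039895474910736), 16.807283401489258)
wrist panel 36129 0.137603854560904 ((0.5508856773376465, 0.01162344217300415), (0.13230758905410767, 0.11035754531621933), 16.796483993530273)
```

View pics/f.png

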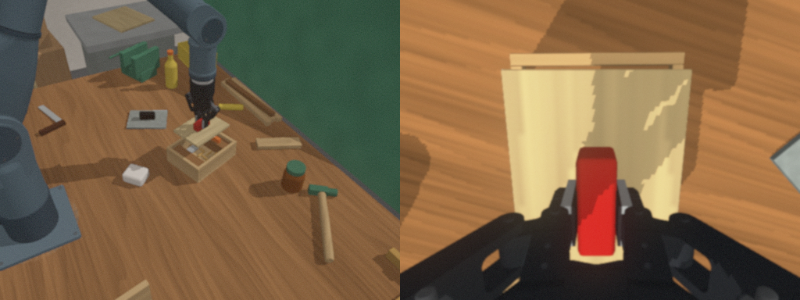

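The cover is held level with its top at 138 mm. Its centre is within 3 mm of the box centre and its yaw within 1°. I'll lower it with a +2 mm world x correction, towards the catch.

Call:
apply_moves:
  increments:
    - [[0,-0.002,0,0.02,0],[0,-0.002,0,0.04,0],[0,-0.002,0,0.055,0],[0,-0.002,0,0.06,0],[0,-0.002,0,0.064,0],[0,-0.002,0,0.064,0]]

```text
time_s: 9.25
tool_pos: [0.5616, 0.0164, 0.0503]
orientation: [[-0.957, -0.291, 0.001], [-0.291, 0.957, -0.0], [-0.001, -0.0, -1.0]]
force: [0.9, 0.8, -0.8]
grip_width: 0.243
```

Call:
apply_moves:
  increments:
    - [[0,0,0,0.002,0],[0,0,0,0.004,0],[0,0,0,0.004,0]]

```text
time_s: 9.62
tool_pos: [0.5617, 0.0166, 0.0466]
orientation: [[-0.957, -0.291, 0.001], [-0.291, 0.957, 0.0], [-0.001, -0.0, -1.0]]
force: [-1.3, -1.2, 4.5]
grip_width: 0.241
```

Call:
apply_moves:
  increments:
    - [[0,0,0,0.002,0],[0,0,0,0.004,0],[0,0,0,0.004,0]]

```text
time_s: 10.0
tool_pos: [0.5617, 0.0166, 0.0426]
orientation: [[-0.957, -0.291, 0.001], [-0.291, 0.957, 0.0], [-0.001, -0.0, -1.0]]
force: [-1.4, -1.4, 4.7]
grip_width: 0.246
```

Call:
apply_moves:
  increments:
    - [[0,0,0,0.002,0],[0,0,0,0.004,0],[0,0,0,0.004,0]]

```text
time_s: 10.38
tool_pos: [0.5618, 0.0166, 0.0386]
orientation: [[-0.957, -0.291, 0.001], [-0.291, 0.957, 0.0], [-0.001, -0.0, -1.0]]
force: [-1.1, -0.9, 4.6]
grip_width: 0.241
```

Call:
apply_moves:
  increments:
    - [[0,0,0,0.001,0],[0,0,0,0.002,0],[0,0,0,0.003,0],[0,0,0,0.003,0]]

```text
time_s: 10.88
tool_pos: [0.5617, 0.0165, 0.0356]
orientation: [[-0.957, -0.291, 0.001], [-0.291, 0.957, -0.0], [-0.001, -0.0, -1.0]]
force: [-2.0, -0.7, 4.8]
grip_width: 0.245
```

```bash
cat > chk.py <<'E'
from h import *
s=robot.sense();print(np.round(s["tool_pos"],4),np.round(s["force"],1),s["grip_width"],s["time_s"])
a=np.deg2rad(17.1);B=np.array([[np.cos(a),np.sin(a)],[-np.sin(a),np.cos(a)]])
for n in("side","top","wrist"):
    p=cams.capture(n);C=cloud(p)
    r=[x for x in cams.outline_of(p,"cover") if x["conf"]>.3]
    D=(C[...,:2]-[.5595,.0156])@B.T;ok=(p["depth"]>0)
    ins=ok&(np.abs(D[...,0])<.1)&(np.abs(D[...,1])<.08)
    hsv=cv2.cvtColor(p["frame"],cv2.COLOR_RGB2HSV)
    rim=ins&((np.abs(D[...,0])>.087)|(np.abs(D[...,1])>.067))&(np.abs(C[...,2]-.062)<.01)
    print(n,"rim z",np.round(np.median(C[rim][:,2]),4) if rim.sum()>20 else None)
    if r:
        m=r[0]["region"]&ins&(np.abs(C[...,2]-.063)<.015)&(hsv[...,1]<140)&(np.abs(D[...,0])<.078)&(np.abs(D[...,1])<.058)
        Q=D[m];z=C[m][:,2]
        if m.sum()>60:
            for _ in range(4):
                A=np.c_[Q,np.ones(len(Q))];c=np.linalg.lstsq(A,z,rcond=None)[0];e=np.abs(A@c-z);k=e<max(.0025,2*np.median(e));Q,z=Q[k],z[k]
            print("  plane n",len(Q),"z at -x,0,+x end:",np.round([c[2]-.075*c[0],c[2],c[2]+.075*c[0]],4),"y slope*0.11",round(c[1]*.11,4),"extent",np.round(np.percentile(Q,[1,99],axis=0),3).tolist())
    if n=="side": save(p,"s%d.png"%p["shot"],(130,250,190,340),4);print("s%d.png"%p["shot"])
    if n=="wrist": save(p,"w%d.png"%p["shot"]);print("w%d.png"%p["shot"])
E
python3 chk.py
```

```text
[0.5617 0.0165 0.0356] [-2.  -0.7  4.8] 0.24502328776787707 10.875
side rim z 0.0614
  plane n 975 z at -x,0,+x end: [0.0602 0.0609 0.0617] y slope*0.11 0.0006 extent [[-0.073, -0.055], [0.074, 0.054]]
s14.png
top rim z 0.0628
wrist rim z 0.0612
  plane n 35835 z at -x,0,+x end: [0.0591 0.0596 0.0601] y slope*0.11 -0.0001 extent [[-0.071, -0.053], [0.055, 0.054]]
w16.png
```

The cover is nearly level: the -x end is home and the +x end about 1–1.5 mm high. I'll release, lift clear, shut the fingers and move above the catch.

Call:
apply_moves:
  increments:
    - [[0.6,0,0,0,0],[0.6,0,0,0,0],[0.6,0,0,0,0],[0.6,0,0,-0.02,0],[0.6,0,0,-0.06,0],[0,0,0,-0.08,0],[0,-0.03,0,-0.08,0],[0,-0.056,0,-0.08,0],[0,-0.056,0,-0.06,0],[0,-0.056,0,-0.03,0],[0,-0.056,0,-0.03,0]]

```text
time_s: 12.55
tool_pos: [0.6107, 0.0323, 0.0615]
orientation: [[-0.957, -0.291, -0.007], [-0.291, 0.957, -0.001], [0.007, 0.001, -1.0]]
force: [0.1, 0.1, 0.2]
grip_width: -0.002
```

```bash
python3 chk.py
```

```text
[0.6107 0.0323 0.0615] [0.1 0.1 0.2] -0.0021300849467327993 12.55
side rim z 0.0616
  plane n 1162 z at -x,0,+x end: [0.0593 0.0605 0.0616] y slope*0.11 0.0002 extent [[-0.073, -0.054], [0.074, 0.055]]
s17.png
top rim z 0.0629
  plane n 119 z at -x,0,+x end: [0.0651 0.0655 0.066 ] y slope*0.11 0.0112 extent [[-0.072, -0.054], [-0.006, -0.038]]
wrist rim z 0.0612
  plane n 42614 z at -x,0,+x end: [0.0582 0.0592 0.0602] y slope*0.11 -0.0001 extent [[-0.059, -0.053], [0.075, 0.054]]
w19.png
```

Call:
apply_moves:
  increments:
    - [[0,0,0,0.008,0],[0,0,0,0.016,0],[0,0,0,0.022,0],[0,0,0,0.026,0],[0,0,0,0.026,0]]

```text
time_s: 13.48
tool_pos: [0.6144, 0.0329, 0.0384]
orientation: [[-0.957, -0.291, -0.001], [-0.291, 0.957, -0.0], [0.001, 0.0, -1.0]]
force: [0.1, 0.2, 0.4]
grip_width: -0.001
```

Call:
apply_moves:
  increments:
    - [[0,0,0,0.002,0],[0,0,0,0.003,0],[0,0,0,0.003,0]]

```text
time_s: 13.85
tool_pos: [0.6147, 0.033, 0.0358]
orientation: [[-0.957, -0.291, 0.0], [-0.291, 0.957, 0.0], [-0.0, -0.0, -1.0]]
force: [0.5, -1.2, 1.0]
grip_width: -0.001
```

Call:
apply_moves:
  increments:
    - [[0,0,0,0.001,0],[0,0,0,0.003,0],[0,0,0,0.003,0]]

```text
time_s: 14.22
tool_pos: [0.6144, 0.033, 0.0326]
orientation: [[-0.957, -0.291, -0.0], [-0.291, 0.957, -0.0], [0.0, 0.0, -1.0]]
force: [0.1, -0.1, -0.6]
grip_width: 0.003
```

Call:
apply_moves:
  increments:
    - [[0,0,0,0.001,0],[0,0,0,0.003,0],[0,0,0,0.003,0]]

```text
time_s: 14.6
tool_pos: [0.6148, 0.033, 0.0299]
orientation: [[-0.957, -0.291, 0.0], [-0.291, 0.957, 0.0], [-0.0, -0.0, -1.0]]
force: [0.6, -0.1, 1.7]
grip_width: -0.002
```

Call:
apply_moves:
  increments:
    - [[0,0,0,0.001,0],[0,0,0,0.002,0],[0,0,0,0.003,0],[0,0,0,0.003,0]]

```text
time_s: 15.1
tool_pos: [0.615, 0.033, 0.0286]
orientation: [[-0.957, -0.291, 0.0], [-0.291, 0.957, 0.0], [-0.001, 0.0, -1.0]]
force: [-6.2, -0.6, 17.1]
grip_width: -0.002
```

Call:
apply_moves:
  increments:
    - [[0,0,0,0.001,0],[0,0,0,0.002,0],[0,0,0,0.002,0]]

```text
time_s: 15.48
tool_pos: [0.615, 0.033, 0.0285]
orientation: [[-0.957, -0.291, 0.0], [-0.291, 0.957, 0.001], [-0.001, 0.001, -1.0]]
force: [-12.2, -1.7, 34.5]
grip_width: -0.004
```

The press came to a hard stop: 34 N with no further travel, well over the 8 N the catch needs. I'll back off and check.

Call:
apply_moves:
  increments:
    - [[0,0,0,-0.003,0],[0,0,0,-0.03,0],[0,0,0,-0.08,0],[0,0,0,-0.13,0],[0,0.06,0,-0.18,0],[0,0.12,0,-0.2,0],[0,0.12,0,-0.2,0]]

```text
time_s: 16.35
tool_pos: [0.4977, -0.0033, 0.226]
orientation: [[-0.957, -0.29, 0.001], [-0.29, 0.957, 0.0], [-0.001, -0.0, -1.0]]
force: [-0.2, 0.7, 0.9]
grip_width: 0.004
```

```bash
python3 chk.py
```

```text
[ 0.4977 -0.0033  0.226 ] [-0.2  0.7  0.9] 0.0042440252664888685 16.35
side rim z 0.0617
  plane n 1086 z at -x,0,+x end: [0.0594 0.0597 0.06  ] y slope*0.11 0.0003 extent [[-0.073, -0.054], [0.073, 0.054]]
s20.png
top rim z 0.0629
wrist rim z 0.0613
  plane n 7877 z at -x,0,+x end: [0.0583 0.0583 0.0584] y slope*0.11 -0.0 extent [[-0.071, -0.053], [0.059, 0.055]]
w22.png
```

View pics/w22.png

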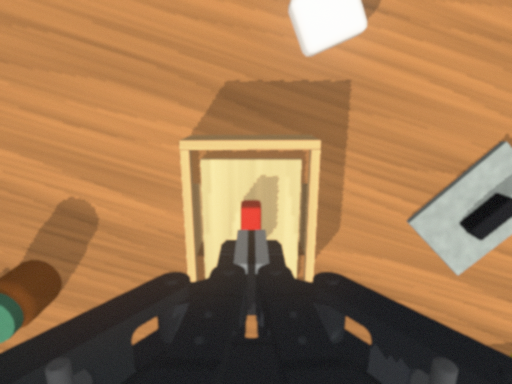

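View pics/s20.png

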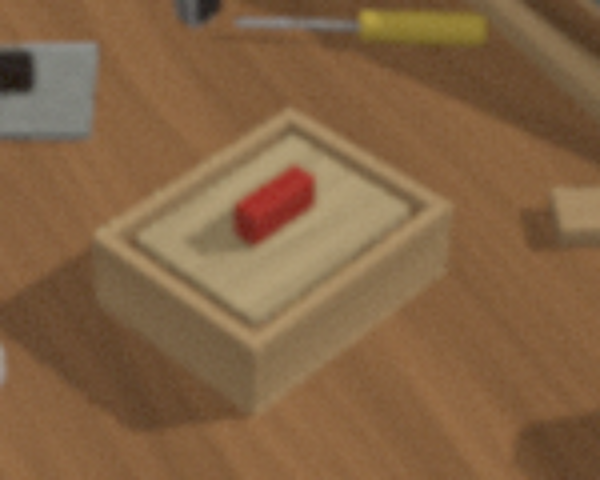

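Both views show the cover sitting in the recess, level and below the rim all round, with the handle at about (275, 205) in the side crop. The grey cover is untouched and the arm is clear, so I'm handing in.

```bash
python3 -c "
from cell import close_job;print(close_job())"
```

```text
the job is handed in; nothing more can be done
None
```

The box is closed: I laid the plywood cover in the recess and pressed it down over the catch until it stopped moving, then handed the job in at about 16.5 s of robot time. The grey cover was not touched.

- **First grasp:** it closed on nothing. The true fingertips sit roughly 30 mm short of the reported TCP; I saw this in the camera depth, went 28 mm lower and gripped the handle on the second try.
- **Press:** it ended at a hard stop, with 34 N at the fingertips and no further travel.
- **Last checks:** the wrist camera puts the cover level to 0.1 mm and 3.0 mm below the rim, which is the home height. The noisier side camera gives about 2 mm below the rim with a 0.6 mm tilt, so the two disagree by about 1 mm, within the 2 mm calibration. The top view gave no cover reading. The arm was clear of everything at hand-in.

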